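Drive a taper arbor into a drill chuck and rack it

ROBOT

A 6-joint arm with a two-finger parallel gripper is mounted at the origin on a cart in front of the work surface, level with it; the furniture and walls round the work are solid. World frame = base frame: x ahead of the robot, y to its left, z up, the work surface at z = 0. Lengths are in mm, angles in degrees, forces in N, time in s.
With the tool pointing down it reaches from about 350 to 850 mm from the base axis. Payload 8.1 kg.
Tool frame: the origin (TCP) lies midway between the tips of the shut fingers; the grasp point (between the pads) lies 19 mm behind it; z points along the fingers, y is the line along which they close (so a half turn about z gives the same grasp; the last joint's range is limited). The gripper opens to 85 mm and grips with 20 to 120 N. Pads are 22 mm wide; open, the fingers measure 114 mm over their backs; the gripper's body (76 mm by 85 mm) begins 54 mm behind the grasp point. The pads swing forward as they close: fully open they stand 13 mm farther back than shut.
Start: joints at [66.326, 7.471, 85.268, -0, 87.261, -4.893], TCP at [193.155, 568.064, 231.292] pointing down, gripper open.
Joint ranges: [-169.43, 169.43], [-51.17, 129.36], [1.28, 143.12], [-76.62, 256.62], [0, 156.53], [-152.29, 152.29]. Speed limits (degrees/s): [136.94, 136.94, 159.86, 180, 180, 180].

INTERFACE

Orientations are given as [roll, pitch, yaw] about the fixed x, y, z axes, in that order (R = Rz(yaw) Ry(pitch) Rx(roll)).
In Python, from bench import sense, snapshot, camera_params, hand_in, masks_of, pinpoint gives the robot as it stands.
- The arm moves only by the tool step_arm, never from a script. Its argument "targets" is a list of rows, each an object with "angular": the turn, a rotation vector about the tool's x, y, z scaled (see below), a list of three; "dp": the shift along the tool's x, y, z scaled (see below), a list of three; "fingers": the closure, from 0 (fully open) to 1 (shut). A call has exactly 8 rows; each row is the pose to reach, as a shift and turn from the pose commanded when the call began, along the tool's axes at that moment, turning the shorter way round; what a row does not reach only later rows make up. The controller multiplies each number of a shift by 0.2 m and each number of a turn by 180 degrees. A row lasts 1/8 s, in which the tool goes at most 62.5 mm and 10.7 degrees, less where a joint would pass 70% of its speed; a pose out of reach is approached as far as the arm can. A call with a number of a shift or a turn outside -1 to 1 is refused whole. A call with a gripper value outside its range is refused whole. The fingers move at their own pace and stop on an object; "newtons" is the grip in N (left out, the last holds). Time passes only in rows, so rows that repeat a pose let the fingers close, or fill a call up. It gives the time, the measured TCP pose, the force, the opening and the grip force at its end, in the units of the state.
- sense(): the state, without advancing time (a new reading comes with each control period).
- snapshot(name): name is "scene" or "top"; returns the picture (480x640x3 uint8, blue, green, red); there is no depth.
- camera_params(name): a dict with "vfov" (degrees; the focal length in pixels is half the picture's height over the tangent of half this angle, whatever the lens; pixels are square), "cx", "cy" (the principal point, pixels), "R" (3x3) and "t" (3): a world point X has camera coordinates R X + t. Camera axes: x right, y down, z forward; pixel columns grow to the right and rows downward; lengths in mm; the calibration is good to about 2 mm. A picture is of the moment at which its call begins. camera_params takes no time and is no camera call.
- hand_in(): hands the job in; it is judged then, once.
Trained networks look in the newest picture that a camera, given by its name, has taken for a name from the list of things; names that differ only in an ending like _2 or _b are one class to them, and where a whole thing is asked for, a point or a joint stands for the part that bears it (a point fixed in the world has none). Each returns a list of dicts, best first, with "conf" (0 to 1); they miss things now and then, are a little off and sometimes report something else, mostly with a low value. They report only what shows in the picture. A call takes as long as a camera call. They do not tell look-alikes from the thing itself.
- masks_of(camera, label): "pixels" (480x640 bool, what is visible of it) and "at" ([column, row] in pixels, amid what is visible of it).
- pinpoint(camera, label): "at" ([column, row] in pixels: a listed point, or the origin of a listed thing).
The state is a dict: "time": time; "joint_pos": joint angles; "qd": joint speeds; "joint_efforts": joint torques, N m; "tool_pos": TCP position; "tcp_rot": TCP orientation; "ft_force": force on the tool from outside, world axes, zero at the start; "wrist_torque": the same for the moment, N m; "finger_gap": finger opening in mm; "grip_force": force on a finger pad.
Only numpy, scipy, OpenCV 4.12 (cv2) and the standard library are available. Lean on these libraries where they do the work, as an engineer would, in place of code of your own. Each camera call takes 0.05 s, during which the arm holds its last target. There are 200 camera calls.

TASK

Fit the drill chuck to its arbor: take the thick arbor out of the rack, put its tapered end into the bore of the chuck standing in the wooden block, and knock or press it firmly home with 15 to 20 N (never more than 25 N) so that the taper holds by friction alone. Then lift the chuck out of the block by the arbor alone, without holding the chuck itself, and set it down upright and gently in the round recess of the rack. Leave the thin arbor where it stands.

Things in the scene. Friction and masses are not known exactly. Their poses are not given: they have to be found in the camera images.
- arbor: the thick steel arbor, about 90 g, upright in one of the rack's two through holes (which one varies). Origin on its axis at the underside of its collar, z up along it. Collar 28 mm across, z 0 to 4 mm, rests on the rack top. Above it a straight round shank 16 mm across, z 4 to 60 mm: grip it there. Below it the taper, 18 mm across at the collar, 0.08 mm less per mm, down to z -36 mm
- arbor_tip (a point): tip of the arbor's taper, on the axis, 36 mm below the arbor origin
- arbor_end (a point): centre of the flat upper end of the arbor, 60 mm above the arbor origin, where it can be tapped
- chuck: steel drill chuck, about 350 g, standing nose down in the block, 52 mm tall; sleeve 42 mm across from 19 to 52 mm above its underside, nose 30 mm across below. Origin at the centre of its underside, z up along its axis. In its top is the open bore with the arbor's taper, 17 mm across at the mouth, 36 mm deep
- chuck_mouth (a point): centre of the bore's mouth, on the axis, 52 mm above the chuck's underside. How deep the arbor goes before it binds differs each time and cannot be measured beforehand: the collar may end anywhere from 2 to 15 mm above the mouth. From there the push rises by some 10 N per mm. An arbor pushed in stays in when let go; one merely dropped in, or pushed with only a few newtons, does not carry the chuck
- block: fixed square wooden block, 90 x 90 x 28 mm, origin at the centre of its underside; a round recess 35 mm across and 10 mm deep in the middle of its top, in which the chuck's nose stands
- block_recess (a point): centre of the recess floor of the block, 18 mm above the desk, where the chuck's underside stands at the start
- rack: fixed wooden rack 70 x 187 x 45 mm, long side along its y axis, z up; origin on the underside. In its top two through holes 21 mm across at rack y = +62 mm and y = 0 (the arbors), and at y = -62.5 mm the round recess for the chuck, 37 mm across and 12 mm deep
- rack_recess (a point): centre of the recess floor of the rack, 33 mm above the desk: the chuck's underside shall stand here
- thin_arbor: thin straight steel arbor standing in the rack's other through hole, shank 11 mm across reaching 38 mm above the rack top, collar 26 mm; it does not fit the chuck and stays where it is. Origin on its axis at the underside of its collar
Things that resemble listed ones, but are neither listed nor needed, are in the scene too. Leave any blue or red look-alike of the arbor alone.

How it is judged:
By the outcome, as a careful person would: the job done as asked, in the order asked, and still so for the second after the job is handed in, with the robot touching nothing.
It also fails if it takes over 62 s, if anything falls off the work surface, if the arm or the gripper's body presses on something with over 40 N, if the wrist force passes 120 N, or if a joint passes its speed limit or range.

## Working session

There is one attempt and no reset: what is moved stays moved. The work goes in short steps, Python scripts to look and compute and a tool call to move; the robot and the scene stay as the last step left them, time stands still between calls to the robot, and variables do not carry over. Pictures are saved under pics/ and viewed, at most 10 in all, crops included, and the job is handed in when it is done.

Besides the shell and the picture viewer there is one more tool, called after "Call:" as name(argument=value, ...) on one line, values as JSON. step_arm: Moves the arm, as the interface text tells. Its arguments: {"type":"object","properties":{"targets":{"type":"array","items":{"type":"object","properties":{"angular":{"type":"array","items":{"type":"number","minimum":-1,"maximum":1}},"dp":{"type":"array","items":{"type":"number","minimum":-1,"maximum":1}},"fingers":{"type":"number"}}}},"newtons":{"type":"number"}},"required":["targets"]}

```bash
mkdir -p pics; cat > h.py <<'E'
import numpy as np, cv2
from bench import *
P={}
def K(c):
    if c not in P:
        p=camera_params(c); P[c]=(240/np.tan(np.radians(p['vfov'])/2),p['cx'],p['cy'],np.array(p['R']),np.array(p['t']).ravel(),p)
    return P[c]
def ray(c,uv):
    f,cx,cy,R,t,_=K(c); d=R.T@np.array([(uv[0]-cx)/f,(uv[1]-cy)/f,1]); return -R.T@t,d/np.linalg.norm(d)
def proj(c,X):
    f,cx,cy,R,t,_=K(c); q=R@np.array(X)+t; return np.array([f*q[0]/q[2]+cx,f*q[1]/q[2]+cy])
def atz(c,uv,z):
    o,d=ray(c,uv); return o+d*(z-o[2])/d[2]
def tri(u1,u2,c1='scene',c2='top'):
    o1,d1=ray(c1,u1);o2,d2=ray(c2,u2)
    s=np.linalg.lstsq(np.c_[d1,-d2],o2-o1,rcond=None)[0]
    a,b=o1+d1*s[0],o2+d2*s[1]; return (a+b)/2,np.linalg.norm(a-b)
E
python3 - <<'E'
from h import *
np.set_printoptions(precision=1,suppress=True)
for c in('scene','top'):
    im=snapshot(c); cv2.imwrite(f'pics/{c}0.png',im); print(c,{k:v for k,v in camera_params(c).items() if k not in('R','t')}, ray(c,(320,240)))
L=['arbor','arbor_tip','arbor_end','chuck','chuck_mouth','block','block_recess','rack','rack_recess','thin_arbor']
for l in L:
    D={c:pinpoint(c,l) for c in('scene','top')}
    for c in D: print(l,c,[(np.round(d['at'],1).tolist(),round(float(d['conf']),2)) for d in D[c][:4]])
    if D['scene'] and D['top']:
        for a in D['scene'][:3]:
            for b in D['top'][:3]:
                X,e=tri(a['at'],b['at'])
                if e<15: print('   ',X,round(e,1))
print(sense())
E
```

```text
scene {'vfov': 44.1266147213616, 'cx': 325.812815000875, 'cy': 241.61796226077632} (array([ 155.4, -978.5,  553.4]), array([ 0.4,  0.8, -0.5]))
top {'vfov': 54.99664699012459, 'cx': 318.22594087744676, 'cy': 239.67611570598078} (array([ 352.9, -180.9,  945.3]), array([ 0.2,  0. , -1. ]))
arbor scene [([277.3, 226.7], 0.93), ([248.5, 236.5], 0.92), ([380.5, 315.8], 0.7), ([295.1, 258.9], 0.27)]
arbor top [([204.7, 236.2], 0.71), ([403.5, 230.6], 0.6), ([205.4, 268.8], 0.5)]
    [522.9  60.7  31.7] 0.5
    [458.   55.5  26.7] 1.7
    [ 539.5 -336.8   47.7] 5.1
arbor_tip scene [([249.1, 249.2], 0.94), ([279.2, 243.3], 0.79), ([379.6, 316.6], 0.45)]
arbor_tip top [([213.1, 265.5], 0.52), ([210.5, 241.1], 0.5)]
    [461.6  48.2   1.5] 11.7
    [521.3  56.9  -4.9] 4.1
arbor_end scene [([250.1, 206.7], 0.93), ([278.0, 200.8], 0.85), ([383.1, 282.0], 0.82)]
arbor_end top [([200.2, 229.0], 0.59), ([198.9, 262.3], 0.58), ([406.1, 227.2], 0.54)]
    [463.9  51.3  92. ] 4.9
    [525.7  54.5  91. ] 0.8
    [ 539.  -333.8  103.9] 4.8
chuck scene [([301.9, 256.9], 0.75), ([298.8, 230.5], 0.71)]
chu
[... 494 characters left out ...]
], 0.95)]
    [ 538.2 -336.6    7.6] 1.7
rack_recess scene [([402.0, 343.5], 0.68)]
rack_recess top [([431.8, 235.3], 0.87)]
    [ 537.  -396.7   36. ] 1.3
thin_arbor scene [([362.1, 298.1], 0.76)]
thin_arbor top [([370.9, 230.0], 0.61), ([401.0, 231.4], 0.53)]
    [ 541.2 -273.2   42.4] 2.7
{'time': 1.1, 'joint_pos': array([66.3,  7.5, 85.3,  0. , 87.3, -4.9]), 'qd': array([-0.1,  0.1, -0. , -0.1, -0. ,  0. ]), 'joint_efforts': array([  0. , -56.9, -50.1,  -0. ,   0. ,   0. ]), 'tool_pos': array([193.2, 568.1, 231.3]), 'tcp_rot': array([180. ,  -0. , 161.2]), 'ft_force': array([-0.4,  0.6, -0.7]), 'wrist_torque': array([-0. , -0.1, -0. ]), 'grip_force': 0.0, 'finger_gap': 85.23285039138925}
```

View pics/scene0.png

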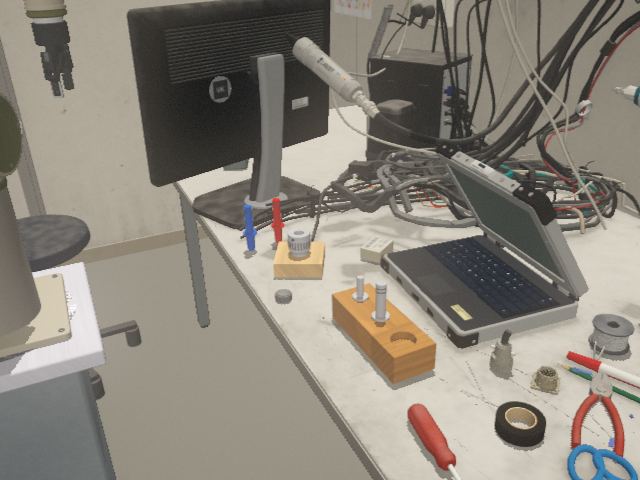

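View pics/top0.png

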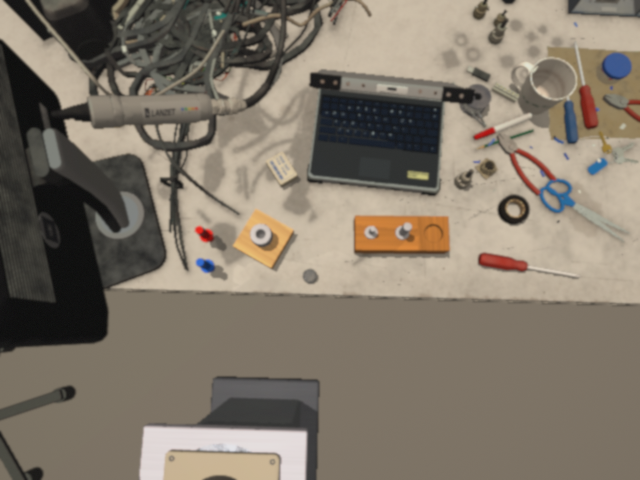

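The thick arbor (shank px scene 380,300, top 403,230) is in the rack's middle hole. The thin one is at top (371,232) and the empty recess at top (432,235). The chuck stands in the block at top (263,235). The red and blue look-alikes are to the left of the block. The monitor is left of the path, so I'll check clearance.

```bash
python3 - <<'E'
from h import *
np.set_printoptions(precision=1,suppress=True)
for a,b in [((150,185),(105,340)),((330,128),(30,45)),((295,45),(62,113)),((375,110),(240,105))]: print(tri(a,b))
for z in (150,400,500): print(z,atz('scene',(150,185),z),atz('top',(105,340),z),atz('top',(0,345),z),)
# rack, chuck refine
m=masks_of('top','rack')[0]['pixels'].astype(np.uint8); c=max(cv2.findContours(m,0,2)[0],key=cv2.contourArea)
b=cv2.boxPoints(cv2.minAreaRect(c)); print('rack',[atz('top',p,45)[:2] for p in b])
for l in('chuck','block','arbor'):
  for cam in('scene','top'):
    for d in masks_of(cam,l)[:4]:
        ys,xs=np.where(d['pixels']); print(l,cam,round(d['conf'],2),d['at'],xs.min(),xs.max(),ys.min(),ys.max())
E
python3 -c "
import cv2
a=cv2.imread('pics/scene0.png')[190:390,220:450];b=cv2.imread('pics/top0.png')[200:270,220:460]
a=cv2.resize(a,None,fx=2.2,fy=2.2,interpolation=2);b=cv2.resize(b,(800,233));o=cv2.copyMakeBorder(a,0,0,0,800-a.shape[1],0)
import numpy as np
o=np.vstack([o,b])[:600+100];cv2.imwrite('pics/crop.png',cv2.resize(o,(686,int(o.shape[0]*686/800))))"
```

```text
(array([310.4, 202.6, 114.7]), np.float64(11.081275538126157))
(array([851. , 420. , 113.6]), np.float64(64.46019845439169))
(array([626.9, 178.3, 365.3]), np.float64(3.7792682039697567))
(array([689.1, -43.5, 274.2]), np.float64(1.6371453240853597))
150 [293.1 110.1 150. ] [317.4 185.1 150. ] [303.9 362.4 150. ]
400 [ 207.8 -564.5  400. ] [328.6  70.1 400. ] [319.3 191.6 400. ]
500 [ 173.6 -834.3  500. ] [333.  24. 500.] [325.5 123.3 500. ]
rack [array([ 571.8, -239.3]), array([ 577. , -429.3]), array([ 498. , -427.5]), array([ 492.7, -240.5])]
chuck scene 0.62 [299.0, 240.7] 287 310 228 256
chuck top 0.71 [263.3, 236.7] 251 272 224 246
block scene 0.97 [297.8, 264.6] 273 324 242 276
block scene 0.47 [379.7, 301.4] 371 389 280 321
block top 0.65 [268.8, 241.3] 233 293 209 267
arbor scene 0.93 [379.9, 305.5] 372 389 280 321
arbor scene 0.91 [275.2, 223.4] 271 283 198 242
arbor scene 0.64 [245.9, 231.3] 242 256 205 249
arbor top 0.63 [203.7, 264.2] 196 214 258 272
arbor top 0.47 [206.9, 231.4] 195 213 226 241
arbor top 0.45 [406.3, 232.4] 396 411 223 239
```

View pics/crop.png

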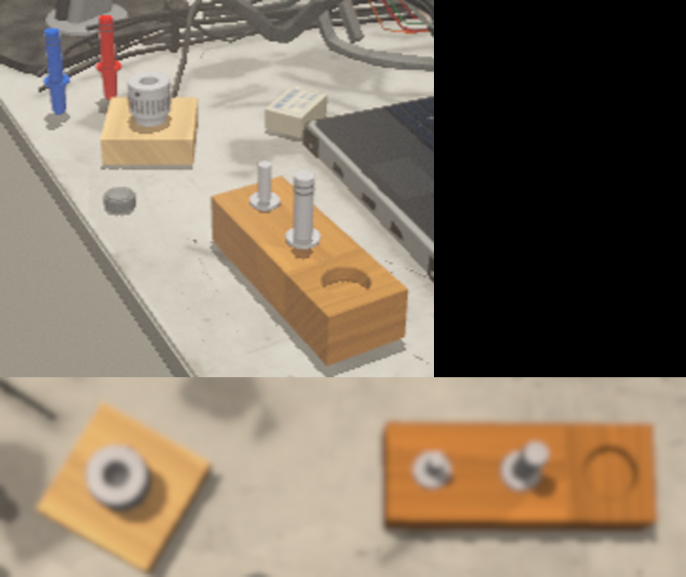

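```bash
python3 - <<'E'
from h import *
np.set_printoptions(precision=1,suppress=True)
for uv in [(150,185),(130,12),(330,128)]:
    o,d=ray('scene',uv)
    for y in (150,180,200,220,260,350): print(uv,y,o+d*(y-o[1])/d[1])
for uv in [(105,340),(0,345)]:
    for z in (100,350,400,450): print(uv,z,atz('top',uv,z))
f=lambda a,b:print(*tri(a,b))
print('mouth');f((299.5,232.4),(261.3,234.3))
print('end');f((380.6,283.8),(407.9,226.6))
print('collar');f((380.6,315.1),(402.6,232.6))
E
```

```text
(150, 185) 150 [298.2 150.  135.2]
(150, 185) 180 [302.  180.  124.1]
(150, 185) 200 [304.5 200.  116.7]
(150, 185) 220 [307.  220.  109.3]
(150, 185) 260 [312.1 260.   94.4]
(150, 185) 350 [323.5 350.   61.1]
(130, 12) 150 [313.7 150.  451.1]
(130, 12) 180 [317.9 180.  448.3]
(130, 12) 200 [320.7 200.  446.5]
(130, 12) 220 [323.5 220.  444.7]
(130, 12) 260 [329.1 260.  441.1]
(130, 12) 350 [341.7 350.  432.9]
(330, 128) 150 [689.8 150.  192.1]
(330, 128) 180 [704.  180.  182.5]
(330, 128) 200 [713.5 200.  176.1]
(330, 128) 220 [723.  220.  169.7]
(330, 128) 260 [741.9 260.  156.9]
(330, 128) 350 [784.5 350.  128.1]
(105, 340) 100 [315.2 208.1 100. ]
(105, 340) 350 [326.3  93.1 350. ]
(105, 340) 400 [328.6  70.1 400. ]
(105, 340) 450 [330.8  47.1 450. ]
(0, 345) 100 [300.8 396.5 100. ]
(0, 345) 350 [316.2 225.8 350. ]
(0, 345) 400 [319.3 191.6 400. ]
(0, 345) 450 [322.4 157.4 450. ]
mouth
[522.9 -59.2  70.4] 1.2108323366764586
end
[ 537.2 -335.9  103.5] 1.792459983737496
collar
[ 537.6 -335.8   48.2] 0.3665948179664411
```

Call:
step_arm(targets=[{"dp": [0,-0.2,-0.5],"angular": [0,0,0.05],"fingers": 0},{"dp": [0,-0.4,-1.0],"angular": [0,0,0.1],"fingers": 0},{"dp": [-0.05,-0.9,-1.0],"angular": [0,0,0.15],"fingers": 0},{"dp": [-0.05,-0.93,-1.0],"angular": [0,0,0.2],"fingers": 0},{"dp": [-0.05,-0.93,-1.0],"angular": [0,0,0.25],"fingers": 0},{"dp": [-0.05,-0.93,-1.0],"angular": [0,0,0.3],"fingers": 0},{"dp": [-0.05,-0.93,-1.0],"angular": [0,0,0.35],"fingers": 0},{"dp": [-0.05,-0.93,-1.0],"angular": [0,0,0.396],"fingers": 0}])

```text
time: 2.45
tool_pos: [142.7, 388.6, 431.6]
tcp_rot: [180.0, -0.0, 89.6]
ft_force: [-0.0, -0.2, -0.5]
finger_gap: 85.4
grip_force: 0.0
```

Call:
step_arm(targets=[{"dp": [0,0,-0.25],"fingers": 0},{"dp": [0,0,-0.5],"fingers": 0},{"dp": [-0.2,0.2,-0.5],"fingers": 0},{"dp": [-0.4,0.35,-0.5],"fingers": 0},{"dp": [-0.6,0.5,-0.5],"fingers": 0},{"dp": [-0.8,0.65,-0.5],"fingers": 0},{"dp": [-1,0.8,-0.5],"fingers": 0},{"dp": [-1,0.8,-0.5],"fingers": 0}])

```text
validation failed for argument at $.ta...
```

Call:
step_arm(targets=[{"dp": [-0.3,0.15,0],"fingers": 0},{"dp": [-0.6,0.3,0],"fingers": 0},{"dp": [-0.8,0.3,0],"fingers": 0},{"dp": [-1,0.4,0],"fingers": 0},{"dp": [-1,0.4,0],"fingers": 0},{"dp": [-1,0.4,0],"fingers": 0},{"dp": [-1,0.4,0],"fingers": 0},{"dp": [-1,0.4,0],"fingers": 0}])

```text
validation failed for argument at $.ta...
```

Call:
step_arm(targets=[{"dp": [0,0,-0.25],"angular": [0,0,0],"fingers": 0},{"dp": [0,0,-0.5],"angular": [0,0,0],"fingers": 0},{"dp": [-0.2,0.2,-0.5],"angular": [0,0,0],"fingers": 0},{"dp": [-0.4,0.35,-0.5],"angular": [0,0,0],"fingers": 0},{"dp": [-0.6,0.5,-0.5],"angular": [0,0,0],"fingers": 0},{"dp": [-0.8,0.65,-0.5],"angular": [0,0,0],"fingers": 0},{"dp": [-1,0.8,-0.5],"angular": [0,0,0],"fingers": 0},{"dp": [-1,0.8,-0.5],"angular": [0,0,0],"fingers": 0}])

```text
time: 3.45
tool_pos: [304.1, 186.1, 531.1]
tcp_rot: [180.0, 0.0, 89.6]
ft_force: [-0.7, 0.2, -0.3]
finger_gap: 85.3
grip_force: 0.0
```

Call:
step_arm(targets=[{"dp": [-0.25,0.12,0],"angular": [0,0,0],"fingers": 0},{"dp": [-0.5,0.25,0],"angular": [0,0,0],"fingers": 0},{"dp": [-0.75,0.37,0],"angular": [0,0,0],"fingers": 0},{"dp": [-1,0.5,0],"angular": [0,0,0],"fingers": 0},{"dp": [-1,0.5,0.3],"angular": [0,0,0],"fingers": 0},{"dp": [-1,0.5,0.6],"angular": [0,0,0],"fingers": 0},{"dp": [-1,0.5,0.8],"angular": [0,0,0],"fingers": 0},{"dp": [-1,0.5,0.8],"angular": [0,0,0],"fingers": 0}])

```text
time: 4.45
tool_pos: [400.8, -10.5, 368.1]
tcp_rot: [-179.6, -0.1, 90.0]
ft_force: [-0.5, 0.6, -0.0]
finger_gap: 85.2
grip_force: 0.0
```

Call:
step_arm(targets=[{"dp": [-0.25,0,0],"angular": [0,0,0],"fingers": 0},{"dp": [-0.5,0,0],"angular": [0,0,0],"fingers": 0},{"dp": [-0.75,0,0],"angular": [0,0,0],"fingers": 0},{"dp": [-1,0,0],"angular": [0,0,0],"fingers": 0},{"dp": [-1,0.2,0.2],"angular": [0,0,0],"fingers": 0},{"dp": [-1,0.4,0.4],"angular": [0,0,0],"fingers": 0},{"dp": [-1,0.68,0.6],"angular": [0,0,0],"fingers": 0},{"dp": [-1,0.68,0.6],"angular": [0,0,0],"fingers": 0}])

```text
time: 5.45
tool_pos: [539.7, -210.3, 248.0]
tcp_rot: [-179.7, -0.2, 90.1]
ft_force: [-0.5, -0.6, -0.3]
finger_gap: 85.5
grip_force: 0.0
```

Call:
step_arm(targets=[{"dp": [-0.25,-0.01,0],"angular": [0,0,0],"fingers": 0},{"dp": [-0.5,-0.01,0.1],"angular": [0,0,0],"fingers": 0},{"dp": [-0.63,-0.01,0.2],"angular": [0,0,0],"fingers": 0},{"dp": [-0.63,-0.01,0.3],"angular": [0,0,0],"fingers": 0},{"dp": [-0.63,-0.01,0.5],"angular": [0,0,0],"fingers": 0},{"dp": [-0.63,-0.01,0.7],"angular": [0,0,0],"fingers": 0},{"dp": [-0.63,-0.01,0.85],"angular": [0,0,0],"fingers": 0},{"dp": [-0.63,-0.01,0.92],"angular": [0,0,0],"fingers": 0}])

```text
time: 6.45
tool_pos: [536.3, -336.6, 67.2]
tcp_rot: [-180.0, -0.0, 90.0]
ft_force: [0.8, -0.4, -0.0]
finger_gap: 85.1
grip_force: 0.0
```

Call:
step_arm(newtons=25, targets=[{"dp": [0,0,0],"angular": [0,0,0],"fingers": 0.2},{"dp": [0,0,0],"angular": [0,0,0],"fingers": 0.4},{"dp": [0,0,0],"angular": [0,0,0],"fingers": 0.5},{"dp": [0,0,0],"angular": [0,0,0],"fingers": 0.6},{"dp": [0,0,0],"angular": [0,0,0],"fingers": 0.7},{"dp": [0,0,0],"angular": [0,0,0],"fingers": 0.8},{"dp": [0,0,0],"angular": [0,0,0],"fingers": 0.9},{"dp": [0,0,0],"angular": [0,0,0],"fingers": 1.0}])

```text
time: 7.45
tool_pos: [536.0, -337.7, 67.3]
tcp_rot: [180.0, 0.0, 89.9]
ft_force: [1.0, -0.1, 0.1]
finger_gap: 15.5
grip_force: 25.4
```

```bash
python3 - <<'E'
from h import *
a=snapshot('scene');b=snapshot('top'); print(sense())
o=np.hstack([cv2.resize(a[230:380,300:440],(400,428)),cv2.resize(b[170:300,340:470],(400,428))])
cv2.imwrite('pics/grasp.png',o)
E
```

```text
{'time': 7.55, 'joint_pos': array([-3.68481987e+01,  1.99085259e+01,  8.84774172e+01, -2.63346087e-03,
        7.16088583e+01, -3.67856864e+01]), 'qd': array([ 0.03852591, -0.09610985,  0.02453401,  0.11423578, -0.00493144,
        0.02872303]), 'joint_efforts': array([-8.18757014e-02, -6.36205602e+01, -4.56410587e+01, -5.30094223e-02,
        1.21536646e-01, -7.31282526e-04]), 'tool_pos': array([ 535.99040525, -337.7137754 ,   67.33477756]), 'tcp_rot': array([1.79997333e+02, 5.11443315e-03, 8.99383183e+01]), 'ft_force': array([0.99608624, 0.08898638, 0.74688231]), 'wrist_torque': array([ 0.01879499, -0.03211515,  0.01990795]), 'grip_force': 25.405578017234802, 'finger_gap': 15.386301759839222}
```

View pics/grasp.png

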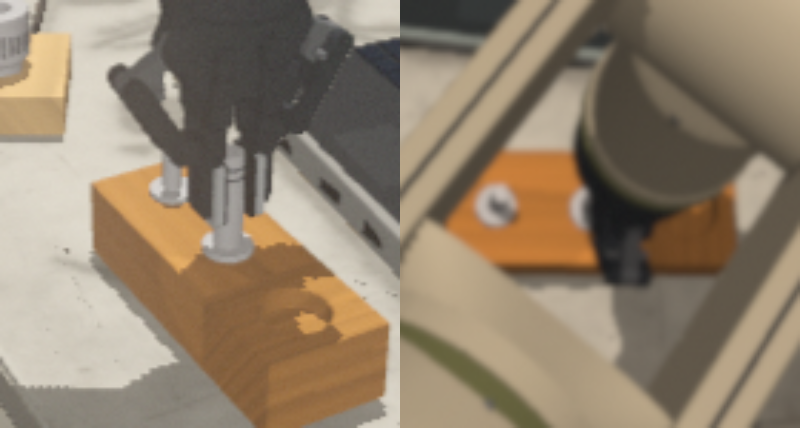

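The arbor is gripped between collar and end (gap 15.5 mm). Firming the grip and lifting.

Call:
step_arm(newtons=90, targets=[{"dp": [0,0,0],"angular": [0,0,0],"fingers": 1},{"dp": [0,0,0],"angular": [0,0,0],"fingers": 1},{"dp": [0,0,-0.05],"angular": [0,0,0],"fingers": 1},{"dp": [0,0,-0.15],"angular": [0,0,0],"fingers": 1},{"dp": [0,0,-0.3],"angular": [0,0,0],"fingers": 1},{"dp": [0,0,-0.45],"angular": [0,0,0],"fingers": 1},{"dp": [0,0,-0.6],"angular": [0,0,0],"fingers": 1},{"dp": [0,0,-0.6],"angular": [0,0,0],"fingers": 1}])

```text
time: 8.55
tool_pos: [537.8, -339.0, 192.6]
tcp_rot: [179.7, 0.3, 89.9]
ft_force: [0.0, -0.4, -1.1]
finger_gap: 14.1
grip_force: 88.0
```

Call:
step_arm(targets=[{"dp": [0.1,0,0],"angular": [0,0,0],"fingers": 1},{"dp": [0.25,0,0],"angular": [0,0,0],"fingers": 1},{"dp": [0.4,0,0],"angular": [0,0,0],"fingers": 1},{"dp": [0.55,-0.02,0],"angular": [0,0,0],"fingers": 1},{"dp": [0.7,-0.04,0],"angular": [0,0,0],"fingers": 1},{"dp": [0.85,-0.06,0],"angular": [0,0,0],"fingers": 1},{"dp": [1,-0.06,0],"angular": [0,0,0],"fingers": 1},{"dp": [1,-0.06,0],"angular": [0,0,0],"fingers": 1}])

```text
time: 9.55
tool_pos: [523.0, -134.6, 185.8]
tcp_rot: [-179.9, -0.1, 90.1]
ft_force: [-0.1, -0.3, -1.0]
finger_gap: 13.5
grip_force: 88.0
```

Call:
step_arm(targets=[{"dp": [0.1,0,0],"angular": [0,0,0],"fingers": 1},{"dp": [0.2,0,0],"angular": [0,0,0],"fingers": 1},{"dp": [0.3,0,0],"angular": [0,0,0],"fingers": 1},{"dp": [0.39,0,0],"angular": [0,0,0],"fingers": 1},{"dp": [0.39,0,0.1],"angular": [0,0,0],"fingers": 1},{"dp": [0.39,0,0.15],"angular": [0,0,0],"fingers": 1},{"dp": [0.39,0,0.15],"angular": [0,0,0],"fingers": 1},{"dp": [0.39,0,0.15],"angular": [0,0,0],"fingers": 1}])

```text
time: 10.55
tool_pos: [524.5, -59.8, 157.8]
tcp_rot: [180.0, 0.0, 89.9]
ft_force: [-0.5, 0.6, -0.9]
finger_gap: 14.0
grip_force: 88.0
```

```bash
python3 - <<'E'
from h import *
np.set_printoptions(precision=1,suppress=True)
a=snapshot('scene');b=snapshot('top'); s=sense();print({k:s[k] for k in('time','tool_pos','tcp_rot','ft_force')})
for l in('arbor_tip','arbor','chuck_mouth'):
  for c in('scene','top'):
    print(l,c,[(np.round(d['at'],1).tolist(),round(float(d['conf']),2)) for d in pinpoint(c,l)[:3]])
o=np.hstack([cv2.resize(a[170:290,250:350],(400,480)),cv2.resize(b[180:300,210:310],(400,480))])
cv2.imwrite('pics/over.png',o); cv2.imwrite('pics/over_s.png',a)
E
```

```text
{'time': 10.65, 'tool_pos': array([524.7, -59.9, 158.1]), 'tcp_rot': array([179.9,   0. ,  89.9]), 'ft_force': array([ 0.3,  1.2, -1. ])}
arbor_tip scene [([297.4, 218.7], 0.78), ([248.9, 250.2], 0.73), ([278.9, 240.3], 0.64)]
arbor_tip top [([256.4, 229.4], 0.42)]
arbor scene [([248.1, 236.2], 0.95), ([297.5, 199.8], 0.55)]
arbor top [([254.8, 222.0], 0.62), ([204.3, 234.1], 0.62)]
chuck_mouth scene [([298.8, 229.1], 0.88)]
chuck_mouth top [([259.3, 228.2], 0.55)]
```

View pics/over.png

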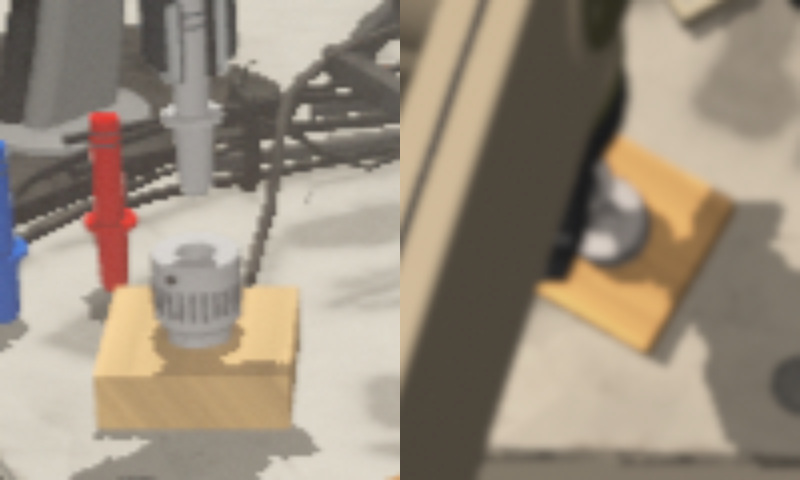

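The scene crop shows the arbor upright in the fingers, its tip at about (299,217.5). The chuck mouth is just below at (299.5,232). The arm mostly hides the chuck from the top camera.

```bash
python3 - <<'E'
from h import *
np.set_printoptions(precision=1,suppress=True)
print('tip',atz('scene',(298.75,217.5),99.7),'mouth',atz('scene',(299.5,232),70), 'mouth top',atz('top',(261.3,234.3),70))
# sub-pixel: columns/rows around in the scene picture
g=cv2.cvtColor(cv2.imread('pics/over_s.png'),6).astype(int)
for r in list(range(196,223,2)): print(r,g[r,286:312])
print()
for r in range(226,248,1): print(r,g[r,284:314])
# bottom tip pixel predicted for tips, chuck pixel scale
for y in (-56,-58,-60,-62): print(y,proj('scene',(524.5,y,99.7)),proj('scene',(524.5,y,70)))
E
python3 - <<'E'
import cv2
g=cv2.cvtColor(cv2.imread('pics/top0.png'),6)
for r in range(220,250): print(r,*g[r,246:278])
E
```

```text
tip [524.4 -56.7  99.7] mouth [524.5 -56.8  70. ] mouth top [522.4 -58.9  70. ]
196 [164 127  95  97 100 100 186 175 152 157 161 162 158 155 151 140 197 209
 196 141  96  98  95  95  83  79]
198 [164 129 101  99 182 174 200 171 145 158 161 162 161 155 153 141 142 144
 146 144 105  74  75  76  77  77]
200 [ 87  82  78  73 135 143 149 152 151 148 148 151 152 158 159 160 156 153
 150 111  74  74  74  79  76  76]
202 [ 88  79  76  75  72  86  96 129 151 157 160 159 161 161 155 149 145 115
  99 101 100 102 101 103  93  82]
204 [ 80  92  98  97  95  96  96 127 143 152 158 159 159 159 157 150 146 115
  95  87  91  85  80  77  75  75]
206 [101 103 102 101  98  94  92  98 137 152 159 161 158 158 157 151 139 110
 155 175 136  91  81  78  75  76]
208 [ 83  74  73  75  73  71  73  72 132 150 157 160 158 158 158 151 138 103
  80  79  87 106 114 115 103  83]
210 [ 71  72  73  73  73  73  71  78 126 150 157 159 159 158 155 152 140 105
  87  89  89  88  88  89  87  79]
212 [ 69  69  79 158 128  93 106  84 125 148 159 159 158 157 156 148 139 107
  88  96 100  95  88  81  81  80]
214 [ 79  76  78  76 
[... 6644 characters left out ...]
35 127 115 101 88 78 76 83 90 100 106 111 113 114 115 122 141
245 178 177 176 176 176 177 177 177 171 157 139 121 104 96 94 93 89 83 79 80 84 90 96 102 104 106 110 111 114 117 132 155
246 181 179 178 176 176 175 176 176 176 172 162 145 121 99 89 85 84 82 84 90 97 102 106 107 108 107 109 111 113 122 143 168
247 185 182 180 179 177 175 175 174 175 176 174 167 151 132 117 105 99 97 98 100 105 106 108 110 110 108 110 113 121 135 155 174
248 187 186 184 182 180 177 176 175 173 174 175 174 171 162 148 131 116 108 107 106 106 107 108 109 110 112 115 125 141 157 169 177
249 189 188 187 185 183 181 179 177 175 174 175 176 177 177 170 156 138 126 117 111 111 110 111 111 114 120 132 146 162 172 177 179
```

```bash
python3 - <<'E'
import cv2,numpy as np
g=cv2.cvtColor(cv2.imread('pics/top0.png'),6)
print('cols',394,'..',417)
for r in range(219,242): print(r,*g[r,394:418])
from h import *
np.set_printoptions(precision=1,suppress=True)
print(atz('top',(260.1,233.2),70)); print(proj('top',(537.5,-336,105)),proj('top',(537.5,-336,49)),proj('top',(537.5,-338,105)))
print([proj('scene',X) for X in [(524.5,-60,99.7),(525.5,-60,99.7),(524.5,-61,99.7)]])
E
```

```text
cols 394 .. 417
219 140 139 139 140 139 139 139 139 139 139 139 139 139 138 138 138 138 139 138 138 138 138 136 132
220 141 140 140 140 141 140 140 140 141 140 140 140 140 140 140 139 139 138 138 139 138 137 136 132
221 141 141 142 141 141 141 141 141 141 140 142 145 146 147 146 143 140 139 139 138 138 137 137 132
222 142 142 142 142 141 141 141 140 140 142 148 158 164 164 160 155 148 142 139 138 139 138 136 132
223 141 141 141 141 140 141 140 139 140 146 159 174 181 181 179 172 161 148 140 138 137 137 136 132
224 141 140 140 142 141 141 141 140 139 149 169 185 190 190 189 184 174 160 145 139 137 137 136 131
225 142 142 142 143 147 150 152 146 141 153 176 191 193 192 191 190 183 169 151 140 138 138 137 132
226 142 141 142 148 158 168 169 156 139 151 179 193 194 194 193 191 186 174 153 141 140 139 138 133
227 139 141 147 159 172 180 172 149 128 144 177 192 195 195 193 191 186 171 152 141 139 139 137 134
228 135 140 154 174 183 179 158 128 110 128 161 183 192 194 192 187 175 158 145 137 136 135 133 131
229 132 141 162 181 184 168 138 107 94 106 134 161 176 181 179 170 154 141 134 131 1
[... 583 characters left out ...]
36 136 139 150 167 181 183 176 161 141 120 110 112 114 109 98 88 84 86 91 100 117 132 137 137
237 136 136 140 149 166 178 184 180 164 140 122 115 110 102 92 85 84 85 87 97 116 135 142 141
238 135 135 135 136 144 158 170 173 165 146 126 113 102 93 87 86 86 87 90 98 117 136 143 142
239 135 135 134 132 134 140 146 149 143 134 125 116 102 91 88 88 89 89 91 103 121 138 143 142
240 135 133 133 133 132 133 133 131 130 129 126 125 115 102 94 91 92 93 100 114 129 140 143 141
241 133 133 133 132 133 131 131 130 130 131 134 135 130 120 110 106 105 108 115 127 137 141 141 139
[524.5 -56.5  70. ]
[407.9 226.7] [402.7 232.7] [409.  226.8]
[array([299.5, 218.1]), array([300., 218.]), array([299.7, 218.3])]
```

Call:
step_arm(targets=[{"dp": [0.005,-0.002,0.05],"angular": [0,0,0],"fingers": 1},{"dp": [0.005,-0.002,0.08],"angular": [0,0,0],"fingers": 1},{"dp": [0.005,-0.002,0.11],"angular": [0,0,0],"fingers": 1},{"dp": [0.005,-0.002,0.13],"angular": [0,0,0],"fingers": 1},{"dp": [0.005,-0.002,0.145],"angular": [0,0,0],"fingers": 1},{"dp": [0.005,-0.002,0.155],"angular": [0,0,0],"fingers": 1},{"dp": [0.005,-0.002,0.165],"angular": [0,0,0],"fingers": 1},{"dp": [0.005,-0.002,0.17],"angular": [0,0,0],"fingers": 1}])

```text
time: 11.95
tool_pos: [523.9, -58.7, 123.3]
tcp_rot: [180.0, 0.0, 89.9]
ft_force: [0.2, -0.4, -1.1]
finger_gap: 13.7
grip_force: 88.0
```

Call:
step_arm(targets=[{"dp": [0,0,0.01],"angular": [0,0,0],"fingers": 1},{"dp": [0,0,0.02],"angular": [0,0,0],"fingers": 1},{"dp": [0,0,0.03],"angular": [0,0,0],"fingers": 1},{"dp": [0,0,0.04],"angular": [0,0,0],"fingers": 1},{"dp": [0,0,0.05],"angular": [0,0,0],"fingers": 1},{"dp": [0,0,0.055],"angular": [0,0,0],"fingers": 1},{"dp": [0,0,0.06],"angular": [0,0,0],"fingers": 1},{"dp": [0,0,0.06],"angular": [0,0,0],"fingers": 1}])

```text
time: 12.95
tool_pos: [523.8, -58.7, 111.2]
tcp_rot: [-180.0, -0.0, 89.9]
ft_force: [0.1, -0.8, -0.9]
finger_gap: 14.0
grip_force: 88.1
```

```bash
python3 - <<'E'
from h import *
a=snapshot('scene');s=sense();print({k:s[k] for k in('time','tool_pos','ft_force','wrist_torque')})
cv2.imwrite('pics/in.png',cv2.resize(a[170:290,250:350],(500,600),interpolation=2))
E
```

```text
{'time': 13.0, 'tool_pos': array([523.8222541 , -58.68714387, 111.25076824]), 'ft_force': array([-0.79526603, -0.43495388, -0.62179939]), 'wrist_torque': array([-0.14283364,  0.16173888,  0.00132922])}
```

View pics/in.png

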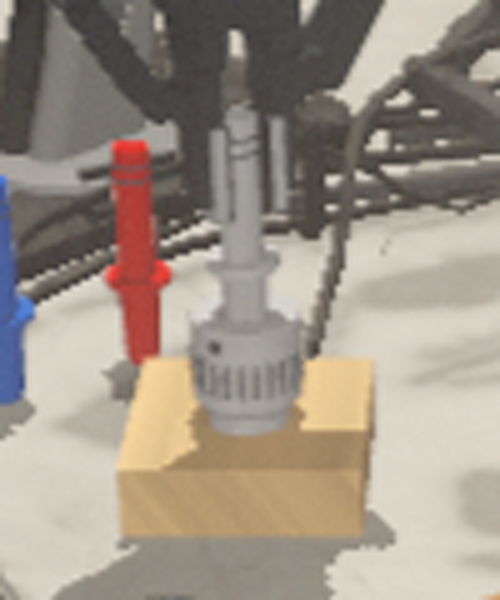

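The taper is inside the bore with no contact force. Pressing down in small steps.

Call:
step_arm(targets=[{"dp": [0,0,0.005],"angular": [0,0,0],"fingers": 1},{"dp": [0,0,0.01],"angular": [0,0,0],"fingers": 1},{"dp": [0,0,0.015],"angular": [0,0,0],"fingers": 1},{"dp": [0,0,0.02],"angular": [0,0,0],"fingers": 1},{"dp": [0,0,0.02],"angular": [0,0,0],"fingers": 1},{"dp": [0,0,0.02],"angular": [0,0,0],"fingers": 1},{"dp": [0,0,0.02],"angular": [0,0,0],"fingers": 1},{"dp": [0,0,0.02],"angular": [0,0,0],"fingers": 1}])

```text
time: 14.0
tool_pos: [523.8, -58.7, 107.2]
tcp_rot: [-180.0, 0.0, 89.9]
ft_force: [-1.0, 0.2, -0.8]
finger_gap: 14.0
grip_force: 88.1
```

Call:
step_arm(targets=[{"dp": [0,0,0.003],"angular": [0,0,0],"fingers": 1},{"dp": [0,0,0.006],"angular": [0,0,0],"fingers": 1},{"dp": [0,0,0.009],"angular": [0,0,0],"fingers": 1},{"dp": [0,0,0.009],"angular": [0,0,0],"fingers": 1},{"dp": [0,0,0.009],"angular": [0,0,0],"fingers": 1},{"dp": [0,0,0.009],"angular": [0,0,0],"fingers": 1},{"dp": [0,0,0.009],"angular": [0,0,0],"fingers": 1},{"dp": [0,0,0.009],"angular": [0,0,0],"fingers": 1}])

```text
time: 15.0
tool_pos: [523.8, -58.7, 105.5]
tcp_rot: [-180.0, 0.0, 89.9]
ft_force: [-0.2, -0.3, 0.8]
finger_gap: 14.1
grip_force: 88.2
```

Call:
step_arm(targets=[{"dp": [0,0,0.002],"angular": [0,0,0],"fingers": 1},{"dp": [0,0,0.004],"angular": [0,0,0],"fingers": 1},{"dp": [0,0,0.006],"angular": [0,0,0],"fingers": 1},{"dp": [0,0,0.006],"angular": [0,0,0],"fingers": 1},{"dp": [0,0,0.006],"angular": [0,0,0],"fingers": 1},{"dp": [0,0,0.006],"angular": [0,0,0],"fingers": 1},{"dp": [0,0,0.006],"angular": [0,0,0],"fingers": 1},{"dp": [0,0,0.006],"angular": [0,0,0],"fingers": 1}])

```text
time: 16.0
tool_pos: [523.8, -58.7, 104.3]
tcp_rot: [-180.0, 0.0, 89.9]
ft_force: [-1.0, -1.2, -0.0]
finger_gap: 13.7
grip_force: 88.3
```

Call:
step_arm(targets=[{"dp": [0,0,0.002],"angular": [0,0,0],"fingers": 1},{"dp": [0,0,0.004],"angular": [0,0,0],"fingers": 1},{"dp": [0,0,0.006],"angular": [0,0,0],"fingers": 1},{"dp": [0,0,0.008],"angular": [0,0,0],"fingers": 1},{"dp": [0,0,0.008],"angular": [0,0,0],"fingers": 1},{"dp": [0,0,0.008],"angular": [0,0,0],"fingers": 1},{"dp": [0,0,0.008],"angular": [0,0,0],"fingers": 1},{"dp": [0,0,0.008],"angular": [0,0,0],"fingers": 1}])

```text
time: 17.0
tool_pos: [523.9, -58.7, 102.8]
tcp_rot: [180.0, 0.0, 89.9]
ft_force: [-1.4, -1.1, 3.9]
finger_gap: 13.8
grip_force: 88.7
```

Call:
step_arm(targets=[{"dp": [0,0,0.001],"angular": [0,0,0],"fingers": 1},{"dp": [0,0,0.002],"angular": [0,0,0],"fingers": 1},{"dp": [0,0,0.003],"angular": [0,0,0],"fingers": 1},{"dp": [0,0,0.004],"angular": [0,0,0],"fingers": 1},{"dp": [0,0,0.004],"angular": [0,0,0],"fingers": 1},{"dp": [0,0,0.004],"angular": [0,0,0],"fingers": 1},{"dp": [0,0,0.004],"angular": [0,0,0],"fingers": 1},{"dp": [0,0,0.004],"angular": [0,0,0],"fingers": 1}])

```text
time: 18.0
tool_pos: [524.0, -58.7, 102.2]
tcp_rot: [180.0, 0.0, 89.9]
ft_force: [-1.9, -1.0, 5.3]
finger_gap: 13.8
grip_force: 88.9
```

Call:
step_arm(targets=[{"dp": [0,0,0.001],"angular": [0,0,0],"fingers": 1},{"dp": [0,0,0.002],"angular": [0,0,0],"fingers": 1},{"dp": [0,0,0.003],"angular": [0,0,0],"fingers": 1},{"dp": [0,0,0.004],"angular": [0,0,0],"fingers": 1},{"dp": [0,0,0.004],"angular": [0,0,0],"fingers": 1},{"dp": [0,0,0.004],"angular": [0,0,0],"fingers": 1},{"dp": [0,0,0.004],"angular": [0,0,0],"fingers": 1},{"dp": [0,0,0.004],"angular": [0,0,0],"fingers": 1}])

```text
time: 19.0
tool_pos: [524.3, -58.8, 101.9]
tcp_rot: [179.9, 0.0, 89.9]
ft_force: [-2.3, -2.3, 7.6]
finger_gap: 14.0
grip_force: 89.2
```

Call:
step_arm(targets=[{"dp": [0,0,0.002],"angular": [0,0,0],"fingers": 1},{"dp": [0,0,0.004],"angular": [0,0,0],"fingers": 1},{"dp": [0,0,0.006],"angular": [0,0,0],"fingers": 1},{"dp": [0,0,0.008],"angular": [0,0,0],"fingers": 1},{"dp": [0,0,0.008],"angular": [0,0,0],"fingers": 1},{"dp": [0,0,0.008],"angular": [0,0,0],"fingers": 1},{"dp": [0,0,0.008],"angular": [0,0,0],"fingers": 1},{"dp": [0,0,0.008],"angular": [0,0,0],"fingers": 1}])

```text
time: 20.0
tool_pos: [524.8, -58.9, 101.2]
tcp_rot: [179.9, 0.0, 89.9]
ft_force: [-4.9, -1.1, 14.5]
finger_gap: 13.8
grip_force: 89.9
```

Call:
step_arm(targets=[{"dp": [0,-0.001,0],"angular": [0,0,0],"fingers": 1},{"dp": [0,-0.003,0],"angular": [0,0,0],"fingers": 1},{"dp": [0,-0.003,0.001],"angular": [0,0,0],"fingers": 1},{"dp": [0,-0.003,0.002],"angular": [0,0,0],"fingers": 1},{"dp": [0,-0.003,0.003],"angular": [0,0,0],"fingers": 1},{"dp": [0,-0.003,0.003],"angular": [0,0,0],"fingers": 1},{"dp": [0,-0.003,0.003],"angular": [0,0,0],"fingers": 1},{"dp": [0,-0.003,0.003],"angular": [0,0,0],"fingers": 1}])

```text
time: 21.0
tool_pos: [524.3, -59.0, 100.8]
tcp_rot: [179.9, 0.0, 89.9]
ft_force: [-4.0, -0.9, 16.1]
finger_gap: 14.0
grip_force: 89.9
```

```bash
python3 - <<'E'
from h import *
for i in range(4):
    snapshot('scene'); s=sense(); print(s['time'],s['tool_pos'].round(2),s['ft_force'].round(1))
E
```

```text
21.05 [524.34 -59.   100.81] [-4.7 -0.2 13.7]
21.1 [524.35 -59.01 100.8 ] [-4.7 -0.2 15.4]
21.15 [524.35 -58.98 100.8 ] [-3.3 -1.3 16. ]
21.2 [524.37 -58.98 100.84] [-4.2 -0.8 14.2]
```

Call:
step_arm(targets=[{"dp": [0,0,0.001],"angular": [0,0,0],"fingers": 1},{"dp": [0,0,0.002],"angular": [0,0,0],"fingers": 1},{"dp": [0,0,0.003],"angular": [0,0,0],"fingers": 1},{"dp": [0,0,0.003],"angular": [0,0,0],"fingers": 1},{"dp": [0,0,0.003],"angular": [0,0,0],"fingers": 1},{"dp": [0,0,0.003],"angular": [0,0,0],"fingers": 1},{"dp": [0,0,0.003],"angular": [0,0,0],"fingers": 1},{"dp": [0,0,0.003],"angular": [0,0,0],"fingers": 1}])

```text
time: 22.2
tool_pos: [524.6, -59.0, 100.7]
tcp_rot: [179.8, 0.0, 89.9]
ft_force: [-4.8, -1.0, 18.4]
finger_gap: 14.0
grip_force: 90.3
```

```bash
python3 - <<'E'
from h import *
for i in range(4):
    snapshot('scene'); s=sense(); print(s['time'],s['tool_pos'].round(2),s['ft_force'].round(1))
E
```

```text
22.25 [524.62 -59.05 100.74] [-5.2  0.1 18.1]
22.3 [524.62 -59.05 100.72] [-5.1  0.5 19.4]
22.35 [524.62 -59.05 100.72] [-5.5 -0.9 18.5]
22.4 [524.64 -59.04 100.74] [-5.1 -0.4 18.6]
```

Pressed with about 18–19 N. Now a gentle lift.

Call:
step_arm(targets=[{"dp": [0,0,-0.005],"angular": [0,0,0],"fingers": 1},{"dp": [0,0,-0.015],"angular": [0,0,0],"fingers": 1},{"dp": [0,0,-0.03],"angular": [0,0,0],"fingers": 1},{"dp": [0,0,-0.06],"angular": [0,0,0],"fingers": 1},{"dp": [0,0,-0.1],"angular": [0,0,0],"fingers": 1},{"dp": [0,0,-0.15],"angular": [0,0,0],"fingers": 1},{"dp": [0,0,-0.2],"angular": [0,0,0],"fingers": 1},{"dp": [0,0,-0.2],"angular": [0,0,0],"fingers": 1}])

```text
time: 23.4
tool_pos: [524.3, -58.9, 139.9]
tcp_rot: [179.8, 0.0, 89.9]
ft_force: [0.6, -0.6, -5.0]
finger_gap: 14.4
grip_force: 87.9
```

```bash
python3 - <<'E'
from h import *
a=snapshot('scene');s=sense();print({k:s[k] for k in('time','tool_pos','ft_force','wrist_torque')})
cv2.imwrite('pics/lift.png',cv2.resize(a[150:290,250:350],(428,600),interpolation=2))
E
```

```text
{'time': 23.45, 'tool_pos': array([523.75444179, -58.7618896 , 139.02577082]), 'ft_force': array([ 0.65712874,  0.14917586, -4.52362046]), 'wrist_torque': array([-0.07981231, -0.00177571,  0.00409393])}
```

View pics/lift.png

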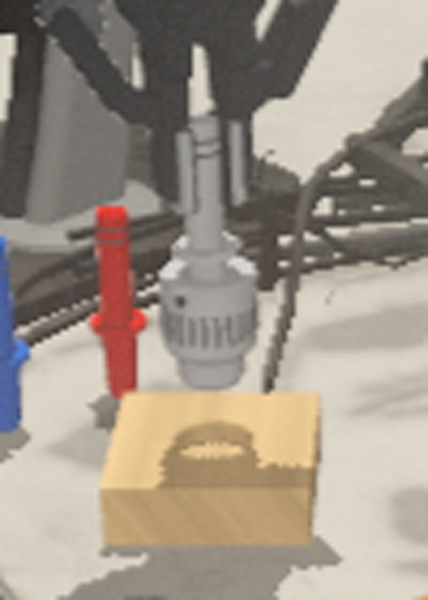

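The chuck is lifted by the arbor alone, with a load of about 4.5 N. Next I locate the recess precisely in the first top picture.

```bash
python3 - <<'E'
from h import *
np.set_printoptions(precision=1,suppress=True)
g=cv2.imread('pics/top0.png')[212:257,392:452]
g=cv2.convertScaleAbs(g,alpha=1.3)
cv2.imwrite('pics/rec.png',cv2.resize(g,None,fx=12,fy=12,interpolation=2))
# predicted positions for overlay checks
for X in [(538,-398,45),(538,-398,33),(538,-335.5,49)]: print(X,(proj('top',X)-[392,212])*12+5.5, proj('top',X))
print(atz('top',(431.8,235.3),33),atz('top',(433,232.6),45), atz('top',(402.4,232.6),49))
E
```

```text
(538, -398, 45) [505.2 265.5] [433.6 233.7]
(538, -398, 33) [488.1 279.4] [432.2 234.8]
(538, -335.5, 49) [131.2 250.4] [402.5 232.4]
[ 537.  -397.1   33. ] [ 540.1 -396.8   45. ] [ 537.6 -335.4   49. ]
```

View pics/rec.png

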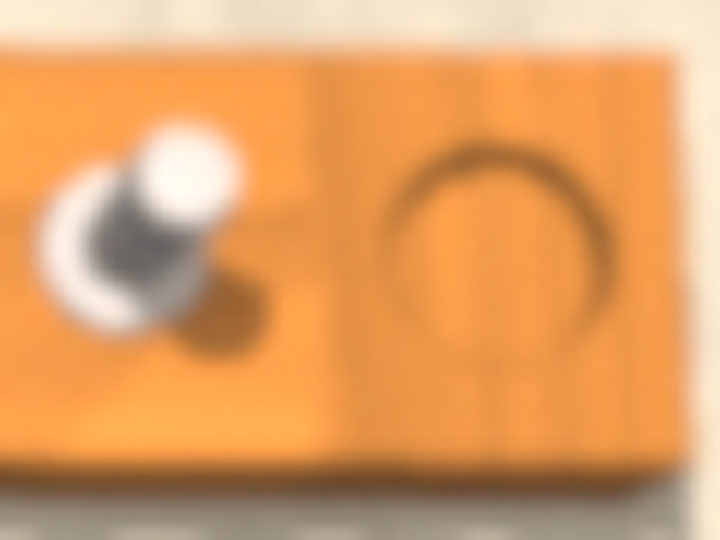

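Call:
step_arm(targets=[{"dp": [0,0,-0.1],"angular": [0,0,0],"fingers": 1},{"dp": [0,0,-0.25],"angular": [0,0,0],"fingers": 1},{"dp": [-0.1,0,-0.38],"angular": [0,0,0],"fingers": 1},{"dp": [-0.25,0,-0.38],"angular": [0,0,0],"fingers": 1},{"dp": [-0.4,0,-0.38],"angular": [0,0,0],"fingers": 1},{"dp": [-0.6,0,-0.38],"angular": [0,0,0],"fingers": 1},{"dp": [-0.8,0.03,-0.38],"angular": [0,0,0],"fingers": 1},{"dp": [-1,0.05,-0.38],"angular": [0,0,0],"fingers": 1}])

```text
time: 24.45
tool_pos: [532.9, -259.8, 213.7]
tcp_rot: [-180.0, -0.0, 89.9]
ft_force: [-0.1, 0.2, -4.2]
finger_gap: 14.0
grip_force: 88.3
```

Call:
step_arm(targets=[{"dp": [-0.2,0.02,0],"angular": [0,0,0],"fingers": 1},{"dp": [-0.4,0.025,0],"angular": [0,0,0],"fingers": 1},{"dp": [-0.6,0.025,0],"angular": [0,0,0],"fingers": 1},{"dp": [-0.7,0.025,0],"angular": [0,0,0],"fingers": 1},{"dp": [-0.7,0.025,0.1],"angular": [0,0,0],"fingers": 1},{"dp": [-0.7,0.025,0.2],"angular": [0,0,0],"fingers": 1},{"dp": [-0.7,0.025,0.28],"angular": [0,0,0],"fingers": 1},{"dp": [-0.7,0.025,0.28],"angular": [0,0,0],"fingers": 1}])

```text
time: 25.45
tool_pos: [536.8, -396.7, 155.2]
tcp_rot: [-179.8, -0.2, 90.0]
ft_force: [-0.1, 1.3, -4.7]
finger_gap: 13.8
grip_force: 88.2
```

```bash
python3 - <<'E'
from h import *
a=snapshot('scene');b=snapshot('top');s=sense();print({k:s[k].round(2) for k in('tool_pos','ft_force','tcp_rot')},s['time'])
o=np.hstack([cv2.resize(a[235:385,345:445],(400,600),interpolation=2),cv2.resize(b[190:280,400:460],(400,600))])
cv2.imwrite('pics/place.png',o)
E
```

```text
{'tool_pos': array([ 538.1 , -398.16,  158.36]), 'ft_force': array([-0.31, -0.6 , -3.95]), 'tcp_rot': array([-1.800e+02, -1.000e-02,  8.998e+01])} 25.55
```

View pics/place.png

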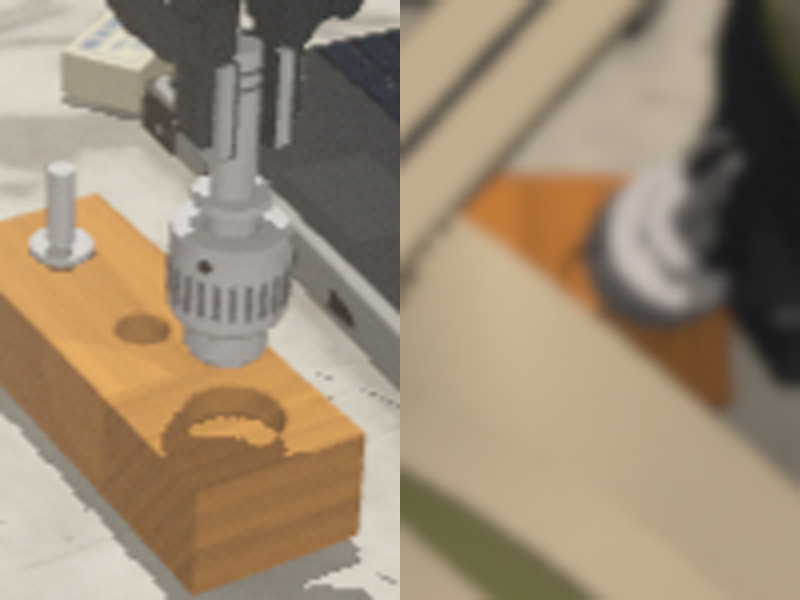

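```bash
python3 - <<'E'
from h import *
np.set_printoptions(precision=1,suppress=True)
for X in [(538.6,-395.9,75.7),(538.6,-395.9,45),(539.2,-397.4,45),(539.6,-395.9,75.7),(538.6,-397.9,75.7)]: print(X,(proj('scene',X)-[345,235])*4)
E
```

```text
(538.6, -395.9, 75.7) [232.8 340.1]
(538.6, -395.9, 45) [229.8 411.6]
(539.2, -397.4, 45) [233.5 413.3]
(539.6, -395.9, 75.7) [235.3 339.3]
(538.6, -397.9, 75.7) [235.9 343. ]
```

```bash
python3 - <<'E'
from h import *
np.set_printoptions(precision=1,suppress=True)
print(atz('top',(439.8,227.4),93)); print(atz('top',(433.2,232.8),45))
# sub-pixel left and lower sleeve edges in the present top picture, nose edges in the scene
b=cv2.cvtColor(snapshot('top'),6);a=cv2.cvtColor(snapshot('scene'),6)
for r in range(222,236,2): print(r,*b[r,424:450])
print('col');
for c in range(432,446,2): print(c,*b[228:246,c])
for r in (316,318,320,322,324,326): print(r,*a[r,386:416])
print(sense()['tool_pos'])
E
```

```text
[ 540.5 -398.2   93. ]
[ 539.7 -397.2   45. ]
222 129 131 132 129 123 110 104 126 160 183 190 186 177 173 180 181 166 132 98 81 73 71 70 60 43 29
224 128 129 127 120 105 88 92 126 164 186 191 186 176 169 176 181 170 143 108 85 79 81 77 63 44 29
226 125 121 110 97 85 78 84 117 160 185 193 190 182 169 163 173 181 175 153 120 92 77 65 50 36 28
228 117 106 99 95 89 82 83 100 134 168 188 192 188 172 150 145 159 170 167 151 129 105 69 38 27 25
230 111 111 117 117 103 83 74 82 100 131 162 183 191 188 178 161 142 132 126 118 110 99 82 70 59 45
232 134 129 128 126 120 102 81 74 77 88 107 138 163 179 186 185 179 168 151 128 114 112 110 106 91 63
234 168 159 147 138 130 117 97 79 70 69 74 84 98 117 134 151 164 167 153 128 112 108 106 99 83 57
col
432 134 115 100 87 77 73 70 69 74 82 98 124 148 164 170 172 173 173
434 188 178 162 136 107 86 74 68 66 70 77 86 104 130 152 166 170 172
436 188 191 191 183 163 131 98 76 69 68 75 79 82 91 112 139 159 167
438 150 162 178 187 186 168 134 97 74 65 68 73 76 77 82 98 122 145
440 159 141 142 161 179 181 164 127 90 71 68 72 76 78 80 82 87 102
442 167 148 126
[... 182 characters left out ...]
3 158 158 155 154 154 154 155 153 148 139 137 140 191 204
318 105 141 165 170 170 171 168 147 139 145 146 152 151 153 154 156 157 161 162 160 159 161 157 154 154 153 148 154 195 205
320 149 157 156 161 165 170 170 170 151 143 147 150 154 156 158 162 164 164 162 162 160 159 158 156 154 154 145 176 201 204
322 163 159 158 158 157 160 165 169 169 160 148 146 155 161 162 164 163 163 160 160 159 160 161 157 151 140 150 188 206 210
324 163 162 161 159 157 155 157 156 158 165 169 168 167 164 150 146 143 154 158 156 151 149 143 150 156 157 160 161 166 182
326 161 162 163 162 159 160 156 155 155 158 159 157 156 156 156 155 155 156 157 157 158 161 160 161 161 164 161 162 162 162
[ 538.6 -398.9  159.6]
```

The chuck hangs over the recess within about 1–2 mm, against 3.5 mm of play. Its nose is at scene px (403,322) and the rim centre at about (404,338). Lowering it now.

Call:
step_arm(targets=[{"dp": [0,0.004,0.04],"angular": [0,0,0],"fingers": 1},{"dp": [0,0.004,0.08],"angular": [0,0,0],"fingers": 1},{"dp": [0,0.004,0.11],"angular": [0,0,0],"fingers": 1},{"dp": [0,0.004,0.13],"angular": [0,0,0],"fingers": 1},{"dp": [0,0.004,0.145],"angular": [0,0,0],"fingers": 1},{"dp": [0,0.004,0.155],"angular": [0,0,0],"fingers": 1},{"dp": [0,0.004,0.165],"angular": [0,0,0],"fingers": 1},{"dp": [0,0.004,0.17],"angular": [0,0,0],"fingers": 1}])

```text
time: 26.65
tool_pos: [538.7, -398.7, 124.3]
tcp_rot: [180.0, 0.0, 89.9]
ft_force: [-0.7, -0.1, -5.0]
finger_gap: 13.7
grip_force: 88.2
```

Call:
step_arm(targets=[{"dp": [0,0,0.005],"angular": [0,0,0],"fingers": 1},{"dp": [0,0,0.01],"angular": [0,0,0],"fingers": 1},{"dp": [0,0,0.015],"angular": [0,0,0],"fingers": 1},{"dp": [0,0,0.02],"angular": [0,0,0],"fingers": 1},{"dp": [0,0,0.025],"angular": [0,0,0],"fingers": 1},{"dp": [0,0,0.03],"angular": [0,0,0],"fingers": 1},{"dp": [0,0,0.03],"angular": [0,0,0],"fingers": 1},{"dp": [0,0,0.03],"angular": [0,0,0],"fingers": 1}])

```text
time: 27.65
tool_pos: [538.7, -398.7, 118.3]
tcp_rot: [180.0, 0.0, 89.9]
ft_force: [0.7, 0.8, -5.6]
finger_gap: 14.3
grip_force: 88.2
```

Call:
step_arm(targets=[{"dp": [0,0,0.002],"angular": [0,0,0],"fingers": 1},{"dp": [0,0,0.004],"angular": [0,0,0],"fingers": 1},{"dp": [0,0,0.006],"angular": [0,0,0],"fingers": 1},{"dp": [0,0,0.008],"angular": [0,0,0],"fingers": 1},{"dp": [0,0,0.01],"angular": [0,0,0],"fingers": 1},{"dp": [0,0,0.01],"angular": [0,0,0],"fingers": 1},{"dp": [0,0,0.01],"angular": [0,0,0],"fingers": 1},{"dp": [0,0,0.01],"angular": [0,0,0],"fingers": 1}])

```text
time: 28.65
tool_pos: [538.7, -398.7, 116.3]
tcp_rot: [180.0, 0.0, 89.9]
ft_force: [0.5, -0.2, -5.5]
finger_gap: 13.7
grip_force: 88.2
```

Call:
step_arm(targets=[{"dp": [0,0,0.001],"angular": [0,0,0],"fingers": 1},{"dp": [0,0,0.002],"angular": [0,0,0],"fingers": 1},{"dp": [0,0,0.003],"angular": [0,0,0],"fingers": 1},{"dp": [0,0,0.004],"angular": [0,0,0],"fingers": 1},{"dp": [0,0,0.005],"angular": [0,0,0],"fingers": 1},{"dp": [0,0,0.006],"angular": [0,0,0],"fingers": 1},{"dp": [0,0,0.006],"angular": [0,0,0],"fingers": 1},{"dp": [0,0,0.006],"angular": [0,0,0],"fingers": 1}])

```text
time: 29.65
tool_pos: [539.0, -399.0, 116.0]
tcp_rot: [180.0, 0.0, 89.9]
ft_force: [-2.8, 0.9, 6.1]
finger_gap: 14.1
grip_force: 89.4
```

Floor contact at TCP 116.0, as expected. Easing off, lowering the grip force, and opening.

Call:
step_arm(newtons=20, targets=[{"dp": [0,0,-0.004],"angular": [0,0,0],"fingers": 1},{"dp": [0,0,-0.004],"angular": [0,0,0],"fingers": 1},{"dp": [0,0,-0.004],"angular": [0,0,0],"fingers": 1},{"dp": [0,0,-0.004],"angular": [0,0,0],"fingers": 0.8},{"dp": [0,0,-0.004],"angular": [0,0,0],"fingers": 0.7},{"dp": [0,0,-0.004],"angular": [0,0,0],"fingers": 0.6},{"dp": [0,0,-0.004],"angular": [0,0,0],"fingers": 0.4},{"dp": [0,0,-0.004],"angular": [0,0,0],"fingers": 0.2}])

```text
time: 30.65
tool_pos: [538.7, -398.7, 115.9]
tcp_rot: [-180.0, -0.0, 89.9]
ft_force: [0.6, -0.4, -0.2]
finger_gap: 67.3
grip_force: 0.0
```

Call:
step_arm(targets=[{"dp": [0,0,0],"angular": [0,0,0],"fingers": 0},{"dp": [0,0,0],"angular": [0,0,0],"fingers": 0},{"dp": [0,0,-0.1],"angular": [0,0,0],"fingers": 0},{"dp": [0,0,-0.25],"angular": [0,0,0],"fingers": 0},{"dp": [0,0,-0.5],"angular": [0,0,0],"fingers": 0},{"dp": [0,0,-0.75],"angular": [0,0,0],"fingers": 0},{"dp": [0,0,-0.9],"angular": [0,0,0],"fingers": 0},{"dp": [0,0,-0.9],"angular": [0,0,0],"fingers": 0}])

```text
time: 31.65
tool_pos: [540.0, -399.8, 302.1]
tcp_rot: [179.6, 0.3, 89.9]
ft_force: [0.9, 0.1, -0.4]
finger_gap: 85.4
grip_force: 0.0
```

```bash
python3 - <<'E'
from h import *
a=snapshot('scene');s=sense();print({k:s[k].round(2) for k in('tool_pos','ft_force')},s['time'])
cv2.imwrite('pics/done.png',cv2.resize(a[200:400,300:460],(480,600),interpolation=2))
E
```

```text
{'tool_pos': array([ 539.36, -399.25,  298.94]), 'ft_force': array([ 0.8 , -0.59,  0.28])} 31.7
```

View pics/done.png

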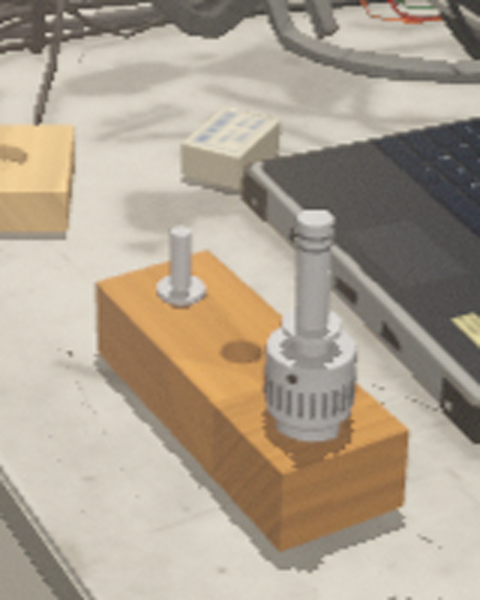

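The chuck with the arbor stands upright in the rack recess (crop about 310,400), the thin arbor is untouched at (180,270), and the gripper is clear.

```bash
python3 -c "
from bench import hand_in
print(hand_in())"
```

```text
the job is handed in; nothing more can be done
None
```

The arbor was pressed into the chuck with about 19 N, lifted out by the arbor alone and set upright in the rack's recess, with the thin arbor untouched; the job is handed in at about 32 s.

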